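Flip the stock tags of the dish racks

ROBOT

A 6-joint arm with a two-finger parallel gripper is mounted at the origin on the work surface. World frame = base frame: x ahead of the robot, y to its left, z up, the work surface at z = 0. Lengths are in mm, angles in rad, forces in N, time in s.
With the tool pointing down it reaches from about 350 to 875 mm from the base axis. Payload 4.2 kg.
Tool frame: the origin (TCP) lies midway between the tips of the shut fingers; the grasp point (between the pads) lies 19 mm behind it; x points along the fingers, y is the direction in which the jaws open and shut, and the axes are right-handed (so a half turn about x gives the same grasp; the last joint's range is limited). The gripper opens to 85 mm and grips with 20 to 120 N. Pads are 22 mm wide; open, the fingers measure 114 mm over their backs; the gripper's body (76 mm by 85 mm) begins 54 mm behind the grasp point. The pads swing forward as they close: fully open they stand 13 mm farther back than shut.
Start: joints at [1.486, 0.385, 0.008, 0, -1.194, -0.259], TCP at [210.634, 588.415, 193.612] pointing down, gripper open.
Joint ranges: [-3.14, 3.14], [-1.21, 2.06], [-1.07, 1.41], [-3.16, 2.05], [-2.99, -0.16], [-3.1, 3.1]. Speed limits (rad/s): [2.79, 2.79, 3.14, 3.14, 3.14, 3.14].

INTERFACE

Orientations are given as a unit quaternion [x, y, z, w].
In Python, from bench import readout, imaging, arm gives the robot as it stands.
- The arm moves only by the tool arm_command, never from a script. Its argument "increments" is a list of rows, each a list of 3 entries, a list of its own where there are three numbers: the turn, a rotation vector about the world's x, y, z in degrees, then the shift along the world's x, y, z in mm, then the closure, from 0 (fully open) to 1 (shut). In form: [[[ax, ay, az], [tx, ty, tz], fingers], ...]. A call has exactly 5 rows; each row is the pose to reach, as a shift and turn from the pose measured when the call began; what a row does not reach only later rows make up. A row lasts 1/10 s, in which the tool goes at most 50 mm and 8.59 degrees, less where a joint would pass 70% of its speed; a pose out of reach is approached as far as the arm can. A call with a gripper value outside its range is refused whole. The fingers move at their own pace and stop on an object; the grip force is fixed at half the most. Time passes only in rows, so rows that repeat a pose let the fingers close, or fill a call up. It gives the time, the measured TCP pose, the force and the opening at its end, in the units of the state.
- readout.read_state(): the state, without advancing time (a new reading comes with each control period).
- imaging.get_image(name): name is "scene" or "side" or "wrist"; returns (picture, depth): 420x560x3 uint8, blue, green, red; 420x560 float32, mm along the optical axis (not along the pixel's ray), 0 where there is no reading.
- imaging.camera_info(name): a dict with "vfov" (degrees; the focal length in pixels is half the picture's height over the tangent of half this angle, whatever the lens; pixels are square), "cx", "cy" (the principal point, pixels), "eye" and "rotation" of the camera in the world; the wrist camera has in their place "T_tool_cam" (4x4, takes a point from camera to tool coordinates, whose origin is the TCP and whose axes are the tool frame's). Camera axes: x right, y down, z forward; pixel columns grow to the right and rows downward; lengths in mm; the calibration is good to about 2 mm. A picture is of the moment at which its call begins: read the wrist's pose just before it. camera_info takes no time and is no camera call.
- arm.job_done(): hands the job in, once; it reports no verdict.
The state is a dict: "clock": time; "joints": joint angles; "joint_vel": joint speeds; "joint_efforts": joint torques, N m; "position": TCP position; "ee_rot": TCP orientation; "contact_force": force on the tool from outside, world axes, zero at the start; "wrist_torque": the same for the moment, N m; "gripper_width": finger opening in mm.
Only numpy, scipy, OpenCV 4.12 (cv2) and the standard library are available. Lean on these libraries where they do the work, as an engineer would, in place of code of your own. Each camera call takes 0.05 s, during which the arm holds its last target. There are 200 camera calls.

TASK

Each of the three petri dish racks has a hinged flip tag standing just in front of it, on the side away from the robot: set the tags so that each rack filled to the top with dishes shows green (green face looking up) and the rack that is not full shows red. Push each wrong tag over gently with the fingers until it drops against its other stop. Do not bump the racks, and leave the loose dish, the jar and the marker where they are.

Things in the scene. Friction and masses are not known exactly. Their poses are not given: they have to be found in the camera images.
- tray: grey tray lying on the bench, 340 (x) x 570 (y) x 12 mm, fixed; origin: centre of its underside. Its x axis points away from the robot (slightly yawed), y to the left. Three racks stand in a row along y, 170 mm apart, nearer the robot; a flip tag stands about 115 mm beyond each rack along the tray's +x.
- rack_full_1: white rack, 104 x 104 mm base 6 mm thick with a post at each corner, 90 mm tall, fixed on the tray; origin: centre of its underside (on the tray top, 12 mm above the bench). FULL: five red-and-white petri dishes, 90 mm across, stacked up to the top of the posts (86 mm above the tray top). It may stand in any of the three lanes.
- rack_full_2: white rack, 104 x 104 mm base 6 mm thick with a post at each corner, 90 mm tall, fixed on the tray; origin: centre of its underside (on the tray top, 12 mm above the bench). FULL: five red-and-white petri dishes, 90 mm across, stacked up to the top of the posts (86 mm above the tray top). It may stand in any of the three lanes.
- rack_low: white rack, 104 x 104 mm base 6 mm thick with a post at each corner, 90 mm tall, fixed on the tray; origin: centre of its underside (on the tray top, 12 mm above the bench). NOT full: a single petri dish lies at the bottom, the posts stand empty above it. It may stand in any of the three lanes.
- stand_1: fixed grey base of flip tag 1, 66 (x) x 80 (y) x 6 mm, axes parallel to the tray's; origin: centre of its underside, on the tray top. The tag's hinge line is parallel to its x axis, 14 mm above this origin. A sloped grey cheek on each side of the hinge reaches 38 mm above this origin and 24 mm out in y. The tag belongs to the nearest rack.
- tag_1 (a joint): hinge of flip tag 1 on stand_1: 0 upright, + leans to the stand's +y, - to its -y; rests on a stop at +0.6 or -0.6 rad. Near +0.6 its green face looks up (shows green), near -0.6 its red face looks up (shows red). To flip it, push its free edge from the side to which it leans, across the upright; about 0.2 rad past upright it drops to the other stop by its own weight.
- tag_1_edge (a point): middle of the free edge of flip tag 1, a stiff leaf 54 mm wide (along the hinge), 6 mm thick with a 7 mm bead at this edge, 75 mm from hinge to edge, about 40 g, green on one face and red on the other. At rest this edge is 76 mm above the stand's underside (88 mm above the bench) and 42 to 44 mm to one side of the hinge; upright it is 89 mm above the stand's underside.
- stand_2: fixed grey base of flip tag 2, 66 (x) x 80 (y) x 6 mm, axes parallel to the tray's; origin: centre of its underside, on the tray top. The tag's hinge line is parallel to its x axis, 14 mm above this origin. A sloped grey cheek on each side of the hinge reaches 38 mm above this origin and 24 mm out in y. The tag belongs to the nearest rack.
- tag_2 (a joint): hinge of flip tag 2 on stand_2: 0 upright, + leans to the stand's +y, - to its -y; rests on a stop at +0.6 or -0.6 rad. Near +0.6 its green face looks up (shows green), near -0.6 its red face looks up (shows red). To flip it, push its free edge from the side to which it leans, across the upright; about 0.2 rad past upright it drops to the other stop by its own weight.
- tag_2_edge (a point): middle of the free edge of flip tag 2, a stiff leaf 54 mm wide (along the hinge), 6 mm thick with a 7 mm bead at this edge, 75 mm from hinge to edge, about 40 g, green on one face and red on the other. At rest this edge is 76 mm above the stand's underside (88 mm above the bench) and 42 to 44 mm to one side of the hinge; upright it is 89 mm above the stand's underside.
- stand_3: fixed grey base of flip tag 3, 66 (x) x 80 (y) x 6 mm, axes parallel to the tray's; origin: centre of its underside, on the tray top. The tag's hinge line is parallel to its x axis, 14 mm above this origin. A sloped grey cheek on each side of the hinge reaches 38 mm above this origin and 24 mm out in y. The tag belongs to the nearest rack.
- tag_3 (a joint): hinge of flip tag 3 on stand_3: 0 upright, + leans to the stand's +y, - to its -y; rests on a stop at +0.6 or -0.6 rad. Near +0.6 its green face looks up (shows green), near -0.6 its red face looks up (shows red). To flip it, push its free edge from the side to which it leans, across the upright; about 0.2 rad past upright it drops to the other stop by its own weight.
- tag_3_edge (a point): middle of the free edge of flip tag 3, a stiff leaf 54 mm wide (along the hinge), 6 mm thick with a 7 mm bead at this edge, 75 mm from hinge to edge, about 40 g, green on one face and red on the other. At rest this edge is 76 mm above the stand's underside (88 mm above the bench) and 42 to 44 mm to one side of the hinge; upright it is 89 mm above the stand's underside.
- dish: loose petri dish, red below a white lid, 90 mm across, 16 mm high; origin: centre of its underside; leave alone
- jar: loose small jar with a blue cap, 42 mm across, 55 mm high; origin: centre of its underside; leave alone
- marker: loose black marker pen with a blue cap lying along its y axis, 128 mm long, 17 mm thick; origin: on its underside, 50 mm from the uncapped end; leave alone

How it is judged:
By the outcome, as a careful person would: the job done as asked, in the order asked, and still so for the second after the job is handed in, with the robot touching nothing.
It also fails if it takes over 53 s, if anything falls off the work surface, if the arm or the gripper's body presses on something with over 40 N, if the wrist force passes 120 N, or if a joint passes its speed limit or range.

## Working session

There is one attempt and no reset: what is moved stays moved. The work goes in short steps, Python scripts to look and compute and a tool call to move; the robot and the scene stay as the last step left them, time stands still between calls to the robot, and variables do not carry over. Pictures are saved under pics/ and viewed, about 8 in all and at most 12, crops included, and the job is handed in when it is done.

Besides the shell and the picture viewer there is one more tool, called after "Request:" in YAML: its name, and indented under it one key for each argument. arm_command: Moves the arm, as the interface text tells. Its arguments: {"type":"object","properties":{"increments":{"type":"array","items":{"type":"array"}}},"required":["increments"]}

```bash
mkdir -p pics
cat > h.py <<'E'
import numpy as np, cv2
from bench import readout, imaging, arm
def world(name,d,info=None):
    i=imaging.camera_info(name); h,w=d.shape
    f=h/2/np.tan(np.radians(i["vfov"])/2)
    u,v=np.meshgrid(np.arange(w),np.arange(h))
    P=np.stack([(u-i["cx"])/f*d,(v-i["cy"])/f*d,d],-1)
    return P@np.array(i["rotation"]).T+np.array(i["eye"])
E
python3 - <<'E'
from h import *
for n in("scene","side"):
    p,d=imaging.get_image(n); cv2.imwrite(f"pics/{n}0.png",p); np.save(f"{n}0.npy",d)
    print(n,imaging.camera_info(n),(d>0).mean())
s=readout.read_state();print(s)
E
```

```text
scene {'vfov': 42.58471768851674, 'cx': 276.25308801486415, 'cy': 216.54678686117364, 'eye': array([1213.40205425,  202.20828724,  946.24953883]), 'rotation': array([ 0.55942931,  0.75483449, -0.27851622, -0.19922964])} 0.9960374149659864
side {'vfov': 53.489807165001416, 'cx': 274.7667356064996, 'cy': 209.4544710467121, 'eye': array([170.21118666, 372.36748802, 634.52102538]), 'rotation': array([-0.33669502,  0.86819868, -0.33605317,  0.14119414])} 0.9960841836734694
{'clock': 0.1, 'joints': array([ 1.48556296e+00,  3.85491710e-01,  6.77927850e-03, -4.11222009e-04,
       -1.19398709e+00, -2.58585372e-01]), 'joint_vel': array([ 0.00049758, -0.00160716,  0.0028444 ,  0.00263909,  0.0004249 ,
       -0.0011805 ]), 'joint_efforts': array([ 1.64051646e-03, -3.93318272e+01,  1.88929456e+01,  4.19794947e+00,
       -2.60926856e-03,  5.35961931e-06]), 'position': array([210.48180163, 587.8757381 , 192.63385858]), 'ee_rot': array([-0.6965981 ,  0.12169526,  0.69675086,  0.12033115]), 'contact_force': array([-0.79258486, -0.51674798,  0.05221163]), 'wrist_torque': array([-0.04093843, -0.00447852, -0.05991429]), 'gripper_width': 85.18361230246762}
```

View pics/scene0.png

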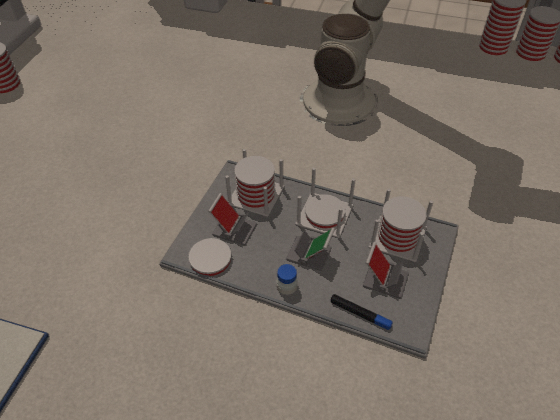

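View pics/side0.png

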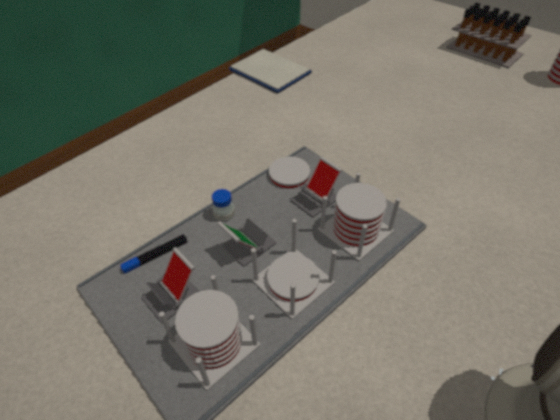

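```bash
sed -i 's/np.array(i\["rotation"\]).T/R.from_quat(i["rotation"]).as_matrix().T/; 1a from scipy.spatial.transform import Rotation as R' h.py
python3 - <<'E'
from h import *
for n in("scene","side"):
    p=cv2.imread(f"pics/{n}0.png"); d=np.load(f"{n}0.npy"); W=world(n,d)
    hsv=cv2.cvtColor(p,cv2.COLOR_BGR2HSV)
    H,S,V=cv2.split(hsv)
    for c,m in(("red",((H<8)|(H>172))&(S>150)&(V>70)),("green",(H>45)&(H<85)&(S>120)&(V>60)),("blue",(H>100)&(H<130)&(S>150)&(V>80))):
        m=m&(W[...,2]>5)&(abs(W[...,1])<700)&(W[...,0]>200)&(W[...,0]<900)
        k,l,st,ce=cv2.connectedComponentsWithStats(m.astype(np.uint8))
        for j in range(1,k):
            if st[j,4]>60:
                q=W[l==j]; t=q[q[:,2]>np.percentile(q[:,2],85)]
                print(n,c,ce[j].round(),st[j,4],"mean",q.mean(0).round(),"min",np.percentile(q,2,axis=0).round(),"max",np.percentile(q,98,axis=0).round(),"top",t.mean(0).round())
    if n=="scene":
        # white lids at z~98
        m=(abs(W[...,2]-98)<5)&(S<60)&(V>110)&(W[...,0]>200)&(W[...,0]<900)
        k,l,st,ce=cv2.connectedComponentsWithStats(m.astype(np.uint8))
        for j in range(1,k):
            if st[j,4]>200: print("lid",W[l==j].mean(0).round())
        for u,v in((228,165),(166,263),(425,347),(456,233)): print("traycorner",W[v,u].round())
s=readout.read_state();print(R.from_quat(s["ee_rot"]).as_matrix().round(2))
E
```

```text
scene red [225. 214.] 486 mean [ 528. -136.   59.] min [ 503. -153.   33.] max [ 552. -118.   85.] top [ 528. -151.   82.]
scene red [379. 264.] 403 mean [564. 207.  59.] min [539. 190.  34.] max [587. 224.  84.] top [564. 192.  81.]
scene green [317. 244.] 205 mean [548.  76.  57.] min [524.  60.  35.] max [571.  91.  80.] top [550.  89.  78.]
scene blue [286. 272.] 221 mean [640.  36.  68.] min [623.  21.  64.] max [657.  52.  71.] top [641.  36.  70.]
scene blue [383. 321.] 108 mean [669. 237.  29.] min [661. 223.  26.] max [676. 252.  32.] top [670. 240.  31.]
lid [ 419. -104.   98.]
lid [448. 233.  98.]
traycorner [ 341. -202.   12.]
traycorner [ 659. -222.   18.]
traycorner [691. 323.  11.]
traycorner [399. 354.  13.]
side red [323. 179.] 607 mean [ 525. -136.   59.] min [ 502. -153.   33.] max [ 548. -119.   82.] top [ 524. -150.   80.]
side red [176. 276.] 684 mean [561. 207.  58.] min [538. 190.  34.] max [584. 224.  82.] top [560. 193.  79.]
side green [241. 236.] 76 mean [543.  74.  54.] min [524.  63.  39.] max [565.  88.  72.] top [539.  85.  69.]
side blue [221. 197.] 216 mean [634.  38.  66.] min [619.  22.  58.] max [651.  54.  69.] top [635.  37.  69.]
side blue [130. 264.] 151 mean [663. 238.  27.] min [656. 224.  20.] max [671. 253.  30.] top [665. 237.  30.]
[[-0.   -0.34 -0.94]
 [-0.   -0.94  0.34]
 [-1.    0.   -0.  ]]
```

Request:
arm_command:
  increments:
    - [[0,0,3],[25,-32,0],1]
    - [[0,0,7],[55,-71,0],1]
    - [[0,0,11],[85,-110,0],1]
    - [[0,0,14],[115,-149,0],1]
    - [[0,0,14],[145,-188,0],1]

```text
clock: 0.6
position: [356.0, 398.0, 192.3]
ee_rot: [-0.706, 0.036, 0.706, 0.034]
contact_force: [1.8, 1.1, 0.2]
gripper_width: 12.3
```

Request:
arm_command:
  increments:
    - [[0,0,0],[30,-39,0],1]
    - [[0,0,0],[60,-78,0],1]
    - [[0,0,0],[90,-117,0],1]
    - [[0,0,0],[115,-149,0],1]
    - [[0,0,0],[130,-168,0],1]

```text
clock: 1.1
position: [487.0, 227.3, 191.9]
ee_rot: [-0.706, 0.037, 0.707, 0.034]
contact_force: [0.1, -0.1, 0.3]
gripper_width: 0.2
```

Request:
arm_command:
  increments:
    - [[0,0,0],[23,-28,0],1]
    - [[0,0,0],[46,-57,0],1]
    - [[0,0,0],[62,-76,0],1]
    - [[0,0,0],[70,-85,0],1]
    - [[0,0,0],[70,-85,0],1]

```text
clock: 1.6
position: [557.3, 141.3, 191.2]
ee_rot: [-0.705, 0.038, 0.707, 0.035]
contact_force: [-0.3, 0.1, -0.4]
gripper_width: 0.0
```

Run:
```python
from h import *
s=readout.read_state(); print(s["position"].round(1),R.from_quat(s["ee_rot"]).as_matrix().round(3).tolist())
p,d=imaging.get_image("scene"); q,_=imaging.get_image("wrist")
cv2.imwrite("pics/a1.png",np.hstack([cv2.resize(p[130:340,150:470],(480,315)),cv2.resize(q,(320,240)) if 0 else cv2.copyMakeBorder(cv2.resize(q,(320,240)),0,75,0,0,0)]))
```

```text
[557.3 141.3 191.2] [[-0.002, -0.103, -0.995], [-0.004, -0.995, 0.103], [-1.0, 0.004, 0.002]]
```

View pics/a1.png

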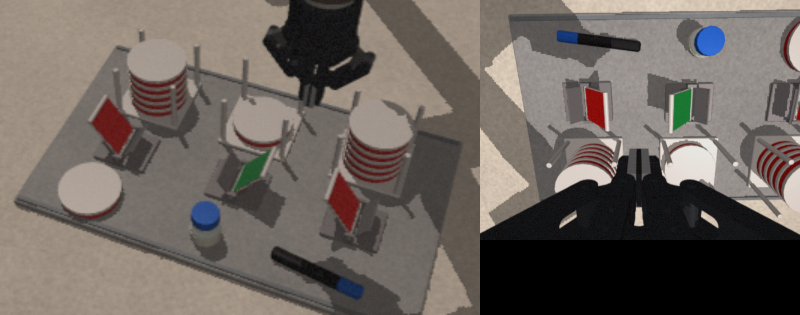

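The scene view shows the left and right racks (full) with red tags and the middle rack (low) with a green tag, so all three tags are wrong. The fingers are shut and sit between the middle and right tags. I'll descend between those two.

Request:
arm_command:
  increments:
    - [[0,0,0],[1,0,-30],1]
    - [[0,0,0],[2,0,-65],1]
    - [[0,0,0],[3,0,-95],1]
    - [[0,0,0],[3,0,-115],1]
    - [[0,0,0],[3,0,-115],1]

```text
clock: 2.2
position: [556.5, 142.8, 73.6]
ee_rot: [-0.703, 0.037, 0.709, 0.033]
contact_force: [-1.1, -0.3, -0.6]
gripper_width: 0.0
```

Request:
arm_command:
  increments:
    - [[0,0,0],[1,8,0],1]
    - [[0,0,0],[2,18,0],1]
    - [[0,0,0],[3,28,0],1]
    - [[0,0,0],[4,38,0],1]
    - [[0,0,0],[5,48,0],1]

```text
clock: 2.7
position: [561.9, 192.2, 74.3]
ee_rot: [-0.704, 0.037, 0.709, 0.033]
contact_force: [1.4, 0.0, -0.4]
gripper_width: -0.2
```

Request:
arm_command:
  increments:
    - [[0,0,0],[1,8,0],1]
    - [[0,0,0],[2,16,0],1]
    - [[0,0,0],[2,24,0],1]
    - [[0,0,0],[3,32,0],1]
    - [[0,0,0],[4,40,0],1]

```text
clock: 3.2
position: [565.9, 232.8, 74.2]
ee_rot: [-0.704, 0.037, 0.709, 0.033]
contact_force: [0.6, -0.5, 0.7]
gripper_width: 0.0
```

Request:
arm_command:
  increments:
    - [[0,0,0],[0,6,0],1]
    - [[0,0,0],[0,10,0],1]
    - [[0,0,0],[0,10,0],1]
    - [[0,0,0],[-1,-10,0],1]
    - [[0,0,0],[-4,-40,0],1]

```text
clock: 3.7
position: [561.9, 192.4, 74.1]
ee_rot: [-0.704, 0.036, 0.709, 0.032]
contact_force: [0.3, 0.2, 0.9]
gripper_width: -0.1
```

Request:
arm_command:
  increments:
    - [[0,0,0],[-2,-20,0],1]
    - [[0,0,0],[-4,-40,0],1]
    - [[0,0,0],[-5,-50,0],1]
    - [[0,0,0],[-5,-50,0],1]
    - [[0,0,0],[-5,-50,0],1]

```text
clock: 4.2
position: [557.3, 142.5, 74.3]
ee_rot: [-0.704, 0.036, 0.708, 0.033]
contact_force: [0.4, 1.4, -0.3]
gripper_width: -0.0
```

Run:
```python
from h import *
p,d=imaging.get_image("scene")
cv2.imwrite("pics/a2.png",cv2.resize(p[130:340,150:470],(640,420)))
```

```text
(no output)
```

View pics/a2.png

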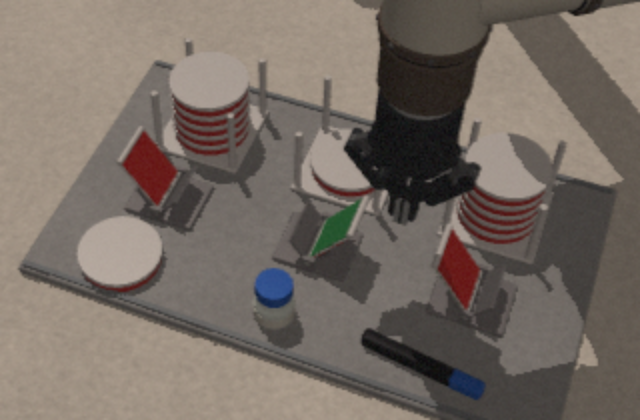

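Right tag still red at crop pixel (460,265). Next I'll check whether the fingers are really where I think they are.

Run:
```python
from h import *
s=readout.read_state(); print(s["position"].round(1))
p,d=imaging.get_image("scene");W=world("scene",d)
i=imaging.camera_info("scene"); f=210/np.tan(np.radians(i["vfov"])/2)
c=R.from_quat(i["rotation"]).as_matrix().T@(s["position"]-i["eye"]); print("tcp px",c[0]/c[2]*f+i["cx"],c[1]/c[2]*f+i["cy"])
m=(p.max(-1)<60)&(W[...,2]>55)&(abs(W[...,1]-142)<90)&(abs(W[...,0]-555)<80)
for z in range(55,190,8):
    q=W[m&(abs(W[...,2]-z)<4)]
    if len(q): print(z,len(q),q.min(0).round(),q.max(0).round())
H,S,V=cv2.split(cv2.cvtColor(p,cv2.COLOR_BGR2HSV))
m=((H<8)|(H>172))&(S>150)&(V>70)&(abs(W[...,1]-210)<50)&(W[...,0]>520)&(W[...,2]>20)
q=W[m];print("tagC",q.mean(0).round(),q.min(0).round(),q.max(0).round())
```

```text
[557.3 142.9  74.2]
tcp px 349.09832002883746 249.8339008643731
87 1 [483. 102.  84.] [483. 102.  84.]
119 12 [561. 131. 116.] [568. 154. 123.]
127 26 [562. 131. 123.] [569. 155. 131.]
135 22 [557. 130. 132.] [570. 157. 139.]
143 28 [560. 129. 139.] [571. 157. 147.]
151 30 [546. 126. 147.] [571. 160. 155.]
159 84 [547. 111. 155.] [574. 172. 163.]
167 180 [545. 105. 163.] [574. 182. 171.]
175 91 [545. 101. 171.] [575. 185. 179.]
183 135 [547.  94. 179.] [578. 191. 187.]
tagC [585. 207.  87.] [537. 187.  30.] [1213.  226.  946.]
```

Run:
```python
from h import *
p,d=imaging.get_image("scene");W=world("scene",d)
for v in range(215,256,2): print(v,[(W[v,u].round().astype(int).tolist(),int(p[v,u].max())) for u in (346,349,353)])
q,_=imaging.get_image("side"); cv2.imwrite("pics/a3.png",cv2.resize(q[130:400,60:460],(800,540)))
```

```text
215 [([573, 129, 196], 27), ([573, 134, 197], 27), ([569, 141, 196], 27)]
217 [([573, 130, 191], 24), ([573, 135, 192], 18), ([569, 142, 189], 25)]
219 [([572, 130, 183], 26), ([576, 136, 190], 26), ([550, 141, 161], 31)]
221 [([574, 131, 180], 27), ([575, 136, 184], 23), ([553, 141, 160], 53)]
223 [([568, 131, 167], 18), ([570, 136, 172], 18), ([557, 142, 158], 24)]
225 [([568, 131, 162], 27), ([569, 137, 165], 25), ([554, 143, 150], 27)]
227 [([568, 132, 156], 29), ([568, 137, 158], 24), ([560, 144, 150], 22)]
229 [([564, 132, 145], 24), ([568, 138, 152], 42), ([568, 145, 155], 23)]
231 [([563, 132, 138], 22), ([568, 138, 146], 71), ([567, 146, 148], 68)]
233 [([561, 132, 129], 26), ([568, 139, 140], 67), ([568, 146, 143], 72)]
235 [([563, 133, 125], 26), ([570, 140, 137], 64), ([569, 147, 138], 67)]
237 [([564, 134, 121], 50), ([568, 140, 128], 66), ([570, 148, 134], 65)]
239 [([484, 126, 13], 106), ([568, 141, 122], 52), ([566, 148, 123], 63)]
241 [([490, 127, 14], 116), ([567, 141, 115], 52), ([569, 149, 120], 78)]
243 [([492, 128, 10], 114), ([494, 135, 14], 118), ([491, 143, 13], 116)]
245 [([500, 130, 12], 115), ([499, 136, 14], 118), ([495, 144, 11], 116)]
247 [([506, 131, 13], 68), ([503, 137, 12], 116), ([500, 145, 11], 118)]
249 [([509, 132, 10], 72), ([509, 138, 12], 118), ([509, 146, 16], 117)]
251 [([518, 133, 15], 116), ([513, 139, 12], 115), ([513, 147, 14], 114)]
253 [([519, 134, 10], 114), ([519, 140, 13], 111), ([519, 149, 15], 115)]
255 [([526, 135, 13], 116), ([522, 141, 10], 115), ([524, 150, 15], 114)]
```

View pics/a3.png

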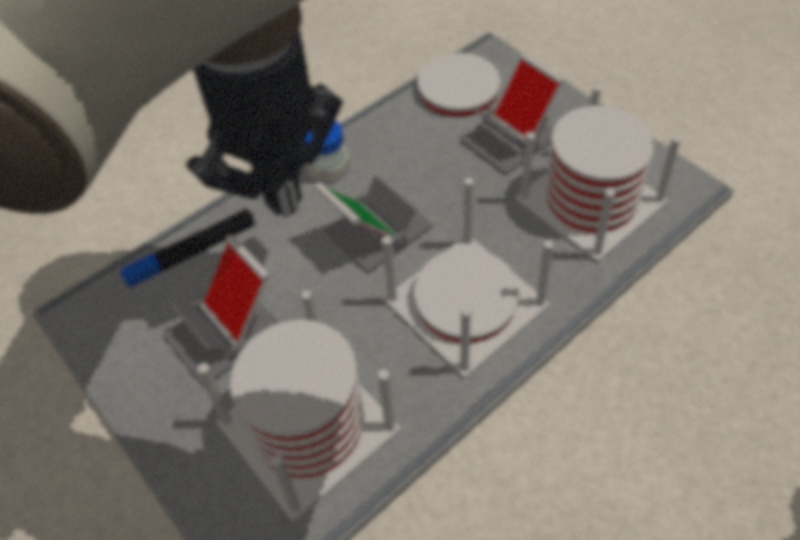

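Run:
```python
from h import *
s=readout.read_state(); print(s["position"].round(1),s["gripper_width"],s["joints"].round(3))
i=imaging.camera_info("side"); f=210/np.tan(np.radians(i["vfov"])/2)
for P in (s["position"],[562,142,115],[562,142,105]):
    c=R.from_quat(i["rotation"]).as_matrix().T@(np.array(P)-i["eye"]); print(P,"side px",c[0]/c[2]*f+i["cx"],c[1]/c[2]*f+i["cy"])
p,d=imaging.get_image("side");W=world("side",d)
m=(W[...,2]>95)&(abs(W[...,1]-142)<25)&(abs(W[...,0]-560)<40)
v,u=np.where(m); k=np.argsort(-v)[:12]
for a in k: print(u[a],v[a],W[v[a],u[a]].round())
```

```text
[557.  143.2  74. ] -0.30894057137059255 [ 0.534  0.418 -0.269  0.001 -0.892  0.94 ]
[557.04739601 143.19021543  73.96458105] side px 205.4663219543836 248.11609150696881
[562, 142, 115] side px 200.4783564447971 230.67912949384723
[562, 142, 105] side px 201.38810406614223 234.57399386516104
202 239 [549. 151. 112.]
203 238 [546. 150. 116.]
201 238 [551. 151. 113.]
202 238 [548. 151. 116.]
198 237 [550. 156. 121.]
200 237 [553. 151. 114.]
203 237 [546. 150. 119.]
204 237 [547. 147. 116.]
199 237 [551. 154. 119.]
201 237 [550. 151. 117.]
205 237 [546. 146. 115.]
202 237 [546. 151. 120.]
```

Both views agree that the real fingertips are at z≈113, not the reported 74, while x and y match. So the fingers passed over the tag. I'll go about 38 mm lower and check in the cameras.

Request:
arm_command:
  increments:
    - [[0,0,0],[1,0,-10],1]
    - [[0,0,0],[2,0,-20],1]
    - [[0,0,0],[3,0,-30],1]
    - [[0,0,0],[3,0,-38],1]
    - [[0,0,0],[3,0,-38],1]

```text
clock: 4.95
position: [558.8, 142.5, 34.0]
ee_rot: [-0.703, 0.037, 0.71, 0.031]
contact_force: [0.8, 0.5, 0.5]
gripper_width: -0.2
```

```bash
cat > tip.py <<'E'
from h import *
s=readout.read_state(); T=s["position"]; print("state",T.round(1),s["contact_force"].round(1))
for n in("scene","side"):
    p,d=imaging.get_image(n);W=world(n,d)
    m=(W[...,2]>35)&(abs(W[...,1]-T[1])<25)&(abs(W[...,0]-T[0])<30)&(p.max(-1)<90)
    v,u=np.where(m)
    k,l,st,ce=cv2.connectedComponentsWithStats(m.astype(np.uint8)); b=1+st[1:,4].argmax()
    v,u=np.where(l==b); k=np.argsort(W[v,u,2])[:15]; print(n,"tip",np.median(W[v[k],u[k]],0).round())
    H,S,V=cv2.split(cv2.cvtColor(p,cv2.COLOR_BGR2HSV))
    for c,m in(("red",((H<8)|(H>172))&(S>150)&(V>60)),("green",(H>45)&(H<85)&(S>120)&(V>50))):
        m=m&(W[...,2]>20)&(abs(W[...,1])<280)&(W[...,0]>500)&(W[...,0]<610)
        k,l,st,ce=cv2.connectedComponentsWithStats(m.astype(np.uint8))
        for j in range(1,k):
            if st[j,4]>40: print(n,c,W[l==j].mean(0).round(),st[j,4])
E
python3 tip.py
```

```text
state [558.8 142.5  34. ] [0.8 0.5 0.5]
scene tip [532. 124. 422.]
scene red [ 528. -136.   59.] 486
scene red [564. 207.  59.] 401
scene green [548.  76.  58.] 203
side tip [549. 144.  79.]
side red [ 525. -136.   59.] 606
side red [561. 207.  58.] 693
side green [543.  74.  54.] 72
```

The tip is now at about z 76–79. Pushing the right tag.

Request:
arm_command:
  increments:
    - [[0,0,0],[1,8,0],1]
    - [[0,0,0],[2,18,0],1]
    - [[0,0,0],[3,28,0],1]
    - [[0,0,0],[4,38,0],1]
    - [[0,0,0],[5,48,0],1]

```text
clock: 5.55
position: [565.1, 192.3, 35.7]
ee_rot: [-0.704, 0.036, 0.709, 0.032]
contact_force: [-0.0, 0.3, 0.1]
gripper_width: -0.2
```

Request:
arm_command:
  increments:
    - [[0,0,0],[1,8,0],1]
    - [[0,0,0],[2,16,0],1]
    - [[0,0,0],[2,24,0],1]
    - [[0,0,0],[3,32,0],1]
    - [[0,0,0],[4,40,0],1]

```text
clock: 6.05
position: [569.1, 232.9, 35.7]
ee_rot: [-0.704, 0.036, 0.709, 0.032]
contact_force: [0.6, 0.1, 0.0]
gripper_width: -0.3
```

Request:
arm_command:
  increments:
    - [[0,0,0],[0,5,0],1]
    - [[0,0,0],[0,8,0],1]
    - [[0,0,0],[0,8,0],1]
    - [[0,0,0],[-1,-10,0],1]
    - [[0,0,0],[-4,-40,0],1]

```text
clock: 6.55
position: [565.2, 192.8, 35.6]
ee_rot: [-0.704, 0.035, 0.709, 0.031]
contact_force: [-0.1, -1.0, -0.1]
gripper_width: -0.4
```

Request:
arm_command:
  increments:
    - [[0,0,0],[-2,-20,0],1]
    - [[0,0,0],[-5,-40,0],1]
    - [[0,0,0],[-8,-50,0],1]
    - [[0,0,0],[-8,-50,0],1]
    - [[0,0,0],[-8,-50,0],1]

```text
clock: 7.05
position: [557.7, 142.9, 35.9]
ee_rot: [-0.704, 0.035, 0.708, 0.031]
contact_force: [0.9, -0.5, 0.6]
gripper_width: -0.2
```

```bash
python3 tip.py
```

```text
state [557.7 142.9  35.9] [ 0.9 -0.5  0.6]
scene tip [533. 122. 424.]
scene red [ 528. -136.   59.] 487
scene green [548.  76.  57.] 204
scene green [566. 245.  58.] 347
side tip [547. 144.  80.]
side red [ 525. -136.   59.] 606
side green [544.  74.  54.] 73
side green [565. 245.  58.] 392
```

The right tag is now green. Next is the middle one, pushed toward -y to about y=43.

Request:
arm_command:
  increments:
    - [[0,0,0],[-2,-10,0],1]
    - [[0,0,0],[-4,-20,0],1]
    - [[0,0,0],[-5,-30,0],1]
    - [[0,0,0],[-6,-40,0],1]
    - [[0,0,0],[-7,-50,0],1]

```text
clock: 7.65
position: [550.6, 92.5, 35.8]
ee_rot: [-0.704, 0.035, 0.708, 0.031]
contact_force: [-0.4, -0.2, -0.3]
gripper_width: -0.3
```

Request:
arm_command:
  increments:
    - [[0,0,0],[-1,-10,0],1]
    - [[0,0,0],[-2,-20,0],1]
    - [[0,0,0],[-3,-30,0],1]
    - [[0,0,0],[-4,-40,0],1]
    - [[0,0,0],[-4,-50,0],1]

```text
clock: 8.15
position: [546.4, 41.6, 35.8]
ee_rot: [-0.704, 0.035, 0.709, 0.031]
contact_force: [-0.3, -0.4, -0.2]
gripper_width: -0.2
```

Request:
arm_command:
  increments:
    - [[0,0,0],[0,0,0],1]
    - [[0,0,0],[1,10,0],1]
    - [[0,0,0],[4,35,5],1]
    - [[0,0,0],[4,40,40],1]
    - [[0,0,0],[4,40,80],1]

```text
clock: 8.65
position: [549.6, 83.2, 115.3]
ee_rot: [-0.703, 0.035, 0.71, 0.03]
contact_force: [1.6, -0.4, -0.4]
gripper_width: -0.4
```

```bash
python3 tip.py
```

```text
state [549.6  83.2 115.3] [ 1.6 -0.4 -0.4]
scene tip [525.  63. 504.]
scene red [ 528. -136.   59.] 486
scene red [545.  39.  59.] 442
scene green [566. 245.  58.] 351
side tip [543.  86. 168.]
side red [ 525. -136.   59.] 612
side red [542.  39.  58.] 669
side green [564. 245.  58.] 378
```

The middle tag is now red. Moving above and beyond the left tag to y≈-203.

Request:
arm_command:
  increments:
    - [[0,0,0],[-3,-30,5],1]
    - [[0,0,0],[-7,-75,8],1]
    - [[0,0,0],[-11,-120,8],1]
    - [[0,0,0],[-15,-160,8],1]
    - [[0,0,0],[-19,-200,8],1]

```text
clock: 9.25
position: [535.8, -116.3, 129.7]
ee_rot: [0.709, -0.032, -0.704, -0.031]
contact_force: [0.4, 0.5, -0.3]
gripper_width: 0.3
```

Request:
arm_command:
  increments:
    - [[0,0,0],[-4,-40,0],1]
    - [[0,0,0],[-7,-75,0],1]
    - [[0,0,0],[-8,-86,0],1]
    - [[0,0,0],[-8,-86,-20],1]
    - [[0,0,0],[-8,-86,-50],1]

```text
clock: 9.75
position: [530.0, -202.1, 80.9]
ee_rot: [0.711, -0.032, -0.702, -0.031]
contact_force: [0.8, -0.3, -0.8]
gripper_width: -0.2
```

Request:
arm_command:
  increments:
    - [[0,0,0],[-3,0,-12],1]
    - [[0,0,0],[-5,0,-25],1]
    - [[0,0,0],[-6,0,-37],1]
    - [[0,0,0],[-6,0,-45],1]
    - [[0,0,0],[-6,0,-45],1]

```text
clock: 10.25
position: [523.5, -201.5, 34.7]
ee_rot: [0.71, -0.032, -0.703, -0.031]
contact_force: [-0.7, -0.5, -0.1]
gripper_width: 0.2
```

```bash
python3 tip.py
```

```text
state [ 523.5 -201.5   34.7] [-0.7 -0.5 -0.1]
scene tip [ 533. -200.   79.]
scene red [ 527. -136.   59.] 482
scene red [545.  38.  59.] 440
scene green [567. 244.  58.] 351
side tip [ 516. -195.   83.]
side red [ 525. -136.   58.] 615
side red [542.  39.  58.] 673
side green [564. 245.  58.] 380
```

Request:
arm_command:
  increments:
    - [[0,0,0],[1,10,0],1]
    - [[0,0,0],[2,20,0],1]
    - [[0,0,0],[3,30,0],1]
    - [[0,0,0],[4,40,0],1]
    - [[0,0,0],[5,50,0],1]

```text
clock: 10.85
position: [529.7, -150.9, 36.3]
ee_rot: [0.711, -0.032, -0.702, -0.03]
contact_force: [0.7, -0.5, 1.1]
gripper_width: 0.2
```

Request:
arm_command:
  increments:
    - [[0,0,0],[1,10,0],1]
    - [[0,0,0],[2,20,0],1]
    - [[0,0,0],[3,30,0],1]
    - [[0,0,0],[4,40,0],1]
    - [[0,0,0],[4,49,0],1]

```text
clock: 11.35
position: [533.9, -101.0, 36.3]
ee_rot: [0.711, -0.032, -0.702, -0.03]
contact_force: [0.1, 0.5, -0.2]
gripper_width: -0.1
```

Request:
arm_command:
  increments:
    - [[0,0,0],[0,0,0],1]
    - [[0,0,0],[-1,-10,0],1]
    - [[0,0,0],[-4,-35,5],1]
    - [[0,0,0],[-4,-40,45],1]
    - [[0,0,0],[-4,-40,90],1]

```text
clock: 11.85
position: [527.9, -143.0, 125.6]
ee_rot: [0.709, -0.033, -0.704, -0.031]
contact_force: [0.9, -0.2, 0.5]
gripper_width: -0.0
```

Request:
arm_command:
  increments:
    - [[0,0,0],[0,-10,30],1]
    - [[0,0,0],[0,-20,60],1]
    - [[0,0,0],[0,-20,80],1]
    - [[0,0,0],[0,-20,80],1]
    - [[0,0,0],[0,-20,80],1]

```text
clock: 12.35
position: [527.4, -163.5, 205.2]
ee_rot: [0.709, -0.033, -0.704, -0.032]
contact_force: [-0.7, 0.8, -0.2]
gripper_width: 0.2
```

```bash
python3 tip.py
python3 - <<'E'
from h import *
p,d=imaging.get_image("scene")
cv2.imwrite("pics/a4.png",cv2.resize(p[130:340,150:470],(640,420)))
E
```

```text
state [ 527.4 -163.5  205.2] [-0.7  0.8 -0.2]
scene tip [ 538. -162.  249.]
scene red [545.  39.  59.] 439
scene green [ 530. -100.   56.] 89
scene green [566. 245.  58.] 348
side tip [ 519. -156.  248.]
side red [542.  39.  58.] 673
side green [565. 244.  57.] 392
```

View pics/a4.png

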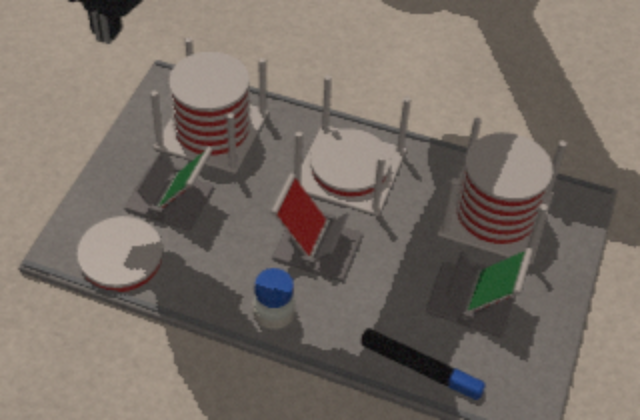

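The view shows the left tag green (185,178), the middle one red (302,218) and the right one green (500,280). The dish, jar and marker are where they were, and the arm is clear.

```bash
python3 -c "
from bench import arm; print(arm.job_done())"
```

```text
the job is handed in; nothing more can be done
None
```

All three tags were wrong at the start, and I flipped each one. Both full racks (left and right in the scene view) now show green, and the rack with a single dish (middle) shows red. I handed the job in at about 12.5 s, with the fingers raised clear of everything.

- **Final checks:** The last scene picture shows all three tags at their new stops, and the dish, jar and marker where they were. The side camera agreed for the middle and right tags. It gave no reading of the left tag's green face, so that one rests on the scene view alone.
- **Contact:** The forces I read stayed under about 2 N, and I saw no sign of the racks being bumped.
- **A reading that disagreed:** The reported tool height was about 40 mm lower than the fingertip height both cameras measured. Because of this, my first push went over the right tag without touching it. I went by the camera height after that, and each tag then flipped on the first push.

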